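# Pump up the airbrush air can

## Task

Pump up the airbrush's blue air can: push its red latch lever aside to free the plunger, then press the black knob down in full strokes, letting it spring right back each time, until the indicator pin has come fully out and its whole green band shows, and finish by pushing the latch back under the raised knob. Only push and press: do not grip the knob by its rim, pinch the lever's paddle or touch the pin, and never lift the can. The can and the things around it stay where they stand.

Things in the scene. Friction and masses are not known exactly. Their poses are not given: they have to be found in the camera images.
- pump: the air can: a blue steel tank 119 mm in diameter with a 125 mm aluminium lid, its lid's top 115 mm above the table; 2.4 kg, standing loose on a rubber foot. Origin: centre of its underside, on the plunger's axis; z up. Seen in its own axes: the plunger stands in the middle, the pin's brass boss on the lid at x -30, y +40 mm, the latch pivot on the lid at x 0, y -43 mm, a brass coupling sticks out low at +x to 86 mm. At yaw 0 its -x side faces the robot
- knob_top (a point): centre of the slightly domed top of the black palm knob (53 mm in diameter, 17 mm thick) on the spring plunger: press here, straight down. 168 mm above the table while the plunger is up. It moves with the plunger
- knob_rim: the lower, cylindrical rim of the knob, 53 mm in diameter and 8.5 mm high, not to be gripped. Origin: centre of its underside, 17 mm below knob_top
- plunger (a joint): how far the plunger is pressed down, in m: 0 up (its spring brings it back), 0.020 fully down. It takes about 3 N at the top, 8 N half-way and 12 N at the bottom, slightly more when moved fast. With the latch under the knob it is stopped after about 4 mm
- latch (a joint): swing of the red latch about its upright pivot, in rad: 0 locked (its block is under the knob), 1.1 fully swung aside, stops at both ends. Growing values turn clockwise seen from above. The knob is free above about 0.6 and stopped by the block below about 0.5. It stays where it is left and takes about 1.5 N at the paddle
- latch_pivot (a point): point on the latch's upright pivot axis, at the height of the middle of the paddle (147 mm above the table). The outline of the pivot is 19 mm in diameter, its top 153 mm above the table
- paddle_mid (a point): centre of the upright red paddle on the latch's tail, 49 mm from the pivot axis, outside the lid. The paddle is a plate that stands radially to the pivot: 26 mm long radially, 10 mm thick along its swing, 44 mm high, its middle 147 mm and its top 169 mm above the table. In the can's axes it lies from the pivot 31 degrees from -y towards +x when locked and 32 degrees from -y towards -x when fully aside; push one of its broad sides along the arc
- paddle_unlock_face: the half of the paddle, 5 mm thick, whose broad side (the can's +x side, away from the robot at yaw 0) is pushed to swing the latch aside. Origin: centre of this half
- paddle_lock_face: the other half of the paddle, 5 mm thick, whose broad side (the can's -x side) is pushed to swing the latch back. Origin: centre of this half
- pin (a joint): how far the indicator pin has risen, in m: 0 in, 0.030 fully out. It starts somewhere between 0 and 0.010. Each full stroke of the plunger lifts it by about 6 mm (the first one by 5 to 11 mm) as the knob springs back up, and there it stays; strokes shorter than about 16 of the 20 mm do not lift it. Three to five strokes are needed. Fully out it goes no further, and more strokes do nothing. The green band is wholly clear of the boss above 0.027
- pin_top (a point): centre of the top of the pin's red cap (12 mm in diameter); the pin is a white rod, 9 mm in diameter, with a 7 mm green band near its foot, which comes out of the brass boss (14 mm above the lid) last. 133 mm above the table when in, 163 mm when fully out
- pin_stem: the indicator pin itself, not to be touched. Origin: on its axis, 18 mm below its top
- paint_orange: orange dropper bottle, 25 mm in diameter, 79 mm high, standing near the can. Origin: centre of its underside
- tape_blue: roll of blue masking tape lying flat, 55 mm in diameter, 18 mm high. Origin: centre of its underside
- check_tin_a: jam-jar lid with a red and white checked rim, 84 mm in diameter, 14 mm high, lying on the table. Origin: centre of its underside
- needle_file: needle file, 110 mm long, 12 mm thick, lying along its y. Origin: under its centre
- cement_jar: square glass jar with a green cap, 46 mm wide, 78 mm high. Origin: centre of its underside
- marker_pen: blue marker pen, 120 mm long, 12 mm thick, lying along its y. Origin: under its centre

How it is judged:
By the outcome, as a careful person would: the job done as asked, in the order asked, and still so for the second after the job is handed in, with the robot touching nothing.
It also fails if it takes over 64 s, if anything falls off the work surface, if the arm or the gripper's body presses on something with over 40 N, if the wrist force passes 120 N, or if a joint passes its speed limit or range.

## Robot

A 6-joint arm with a two-finger parallel gripper is mounted at the origin on a cart in front of the work surface, level with it; the furniture and walls round the work are solid. World frame = base frame: x ahead of the robot, y to its left, z up, the work surface at z = 0. Lengths are in m, angles in rad, forces in N, time in s.
With the tool pointing down it reaches from about 0.25 to 0.725 m from the base axis. Payload 4 kg.
Tool frame: the origin (TCP) lies midway between the tips of the shut fingers; the grasp point (between the pads) lies 19 mm behind it; z points along the fingers, y is the line along which they close (so a half turn about z gives the same grasp; the last joint's range is limited). The gripper opens to 85 mm and grips with 20 to 120 N. Pads are 22 mm wide; open, the fingers measure 114 mm over their backs; the gripper's body (76 mm by 85 mm) begins 54 mm behind the grasp point. The pads swing forward as they close: fully open they stand 13 mm farther back than shut.
Start: joints at [-1.321, 0.241, 0.005, 1.335, 0, 1.571], TCP at [0.124, -0.484, 0.231] pointing down, gripper open.
Joint ranges: [-2.72, 2.72], [-1.05, 1.87], [-1.09, 1.28], [-1.99, 2.15], [-1.42, 1.44], [-3.14, 3.14]. Speed limits (rad/s): [2.79, 2.79, 3.14, 3.14, 3.14, 3.14].

## Interface

Orientations are given as a unit quaternion [x, y, z, w].
In Python, from workcell import bot gives the robot as it stands. The module is installed in compiled form; this text tells all that it offers.
- The arm moves only by the tool drive_tool, never from a script. Its arguments are lists of equal length, an entry for each row: "slide": the shift along the tool's x, y, z scaled (see below), a list of three; "rotation": the turn, a rotation vector about the tool's x, y, z scaled (see below), a list of three. A call has exactly 8 rows; each row is the pose to reach, as a shift and turn from the pose commanded when the call began, along the tool's axes at that moment; what a row does not reach only later rows make up. The controller multiplies each number of a shift by 250 mm and each number of a turn by 0.5 rad. A row lasts 1/8 s, in which the tool goes at most 62.5 mm and 10.7 degrees, less where a joint would pass 70% of its speed; a pose out of reach is approached as far as the arm can. A call with a number of a shift or a turn outside -1 to 1 is refused whole. A call with a gripper value outside its range is refused whole. "gripper" is the opening, from 0 (shut) to 1 (fully open), set as the call begins (left out, the last holds). The fingers move at their own pace and stop on an object; the grip force is fixed at half the most. Time passes only in rows, so rows that repeat a pose let the fingers close, or fill a call up. It gives the time, the measured TCP pose, the force, the opening and the grip force at its end, in the units of the state.
- bot.get_obs(): the state, without advancing time (a new reading comes with each control period).
- bot.camera(name): name is "scene" or "top"; returns a dict with "image" (480x640x3 uint8, red, green, blue), "z_map" (480x640 float32, m along the optical axis (not along the pixel's ray), 0 where there is no reading), "camera_matrix" (3x3 intrinsics, pixels), "xyz" and "orientation" of the camera in the world. Camera axes: x right, y up, looking along -z (the intrinsics and any distortion apply to the point x, -y, -z); pixel columns grow to the right and rows downward; lengths in m; the calibration is good to about 2 mm. A picture is of the moment at which its call begins.
- bot.job_done(): hands the job in; it is judged then, once.
The state is a dict: "clock": time; "joint_pos": joint angles; "joint_vel": joint speeds; "tau": joint torques, N m; "eef_pos": TCP position; "tool_rot": TCP orientation; "ft_force": force on the tool from outside, world axes, zero at the start; "ft_torque": the same for the moment, N m; "grip_width": finger opening in m; "grasp_force": force on a finger pad.
Only numpy, scipy, OpenCV 4.12 (cv2) and the standard library are available. Lean on these libraries where they do the work, as an engineer would, in place of code of your own. Each camera call takes 0.05 s, during which the arm holds its last target. There are 200 camera calls.

## Working session

There is one attempt and no reset: what is moved stays moved. The work goes in short steps, Python scripts to look and compute and a tool call to move; the robot and the scene stay as the last step left them, time stands still between calls to the robot, and variables do not carry over. Pictures are saved under pics/ and viewed, at most 10 in all, crops included, and the job is handed in when it is done.

Besides the shell and the picture viewer there is one more tool, called after "Emit:" by a JSON object that holds its "name" and its "arguments". drive_tool: Moves the arm, as the interface text tells. Shifts and turns lie within -1 to 1; 1 stands for 250 mm of shift or 0.5 rad of turn. Its arguments: {"type":"object","properties":{"slide":{"type":"array","items":{"type":"array","items":{"type":"number"}}},"rotation":{"type":"array","items":{"type":"array","items":{"type":"number"}}},"gripper":{"type":"number"}},"required":["slide","rotation"]}

```bash
mkdir -p pics
cat > h.py <<'E'
import numpy as np,cv2
from scipy.spatial.transform import Rotation as R
from workcell import bot
def cloud(c):
    K=c["camera_matrix"];z=c["z_map"];v,u=np.mgrid[:480,:640]
    p=np.stack([(u-K[0,2])/K[0,0]*z,-(v-K[1,2])/K[1,1]*z,-z],-1)
    o=np.array(c["orientation"])
    M=R.from_quat(o).as_matrix() if o.size==4 else o
    return p@M.T+np.array(c["xyz"])
E
python3 - <<'E'
from h import *
for n in("scene","top"):
    c=bot.camera(n);np.savez(f"{n}.npz",p=cloud(c),im=c["image"])
    cv2.imwrite(f"pics/{n}0.png",c["image"][...,::-1]);print(n,c["xyz"],c["orientation"],{k for k in c})
print(bot.get_obs())
E
```

```text
scene [-0.33700362  0.87803158  1.13938304] [-0.16911579  0.36856206  0.84115373 -0.35780198] {'z_map', 'image', 'orientation', 'camera_matrix', 'xyz'}
top [0.21770098 0.14153863 1.45536883] [ 0.06541443 -0.06755263 -0.69398494  0.71382245] {'z_map', 'image', 'orientation', 'camera_matrix', 'xyz'}
{'clock': 0.1, 'joint_pos': array([-1.32100114e+00,  2.41364232e-01,  3.90142331e-03,  1.33521910e+00,
        1.12775115e-05,  1.57082175e+00]), 'joint_vel': array([ 0.00123743, -0.00235219,  0.00157632, -0.00027068, -0.00056657,
        0.00027068]), 'tau': array([-9.25408385e-04, -3.73138261e+01,  2.53010005e+01,  1.08733994e-02,
       -7.10633822e-05, -7.35213746e-06]), 'eef_pos': array([ 0.12346937, -0.48394488,  0.23050492]), 'tool_rot': array([ 9.92211572e-01,  1.24560455e-01, -1.11863679e-04, -9.36149580e-04]), 'ft_force': array([-0.1840433 , -0.04240134,  0.13067188]), 'ft_torque': array([-0.01978599, -0.02583941, -0.0089214 ]), 'grasp_force': 0.0, 'grip_width': 0.08534429078765775}
```

View pics/scene0.png

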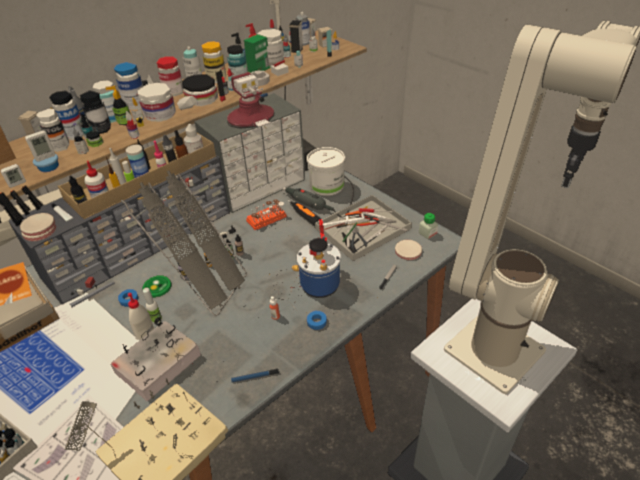

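View pics/top0.png

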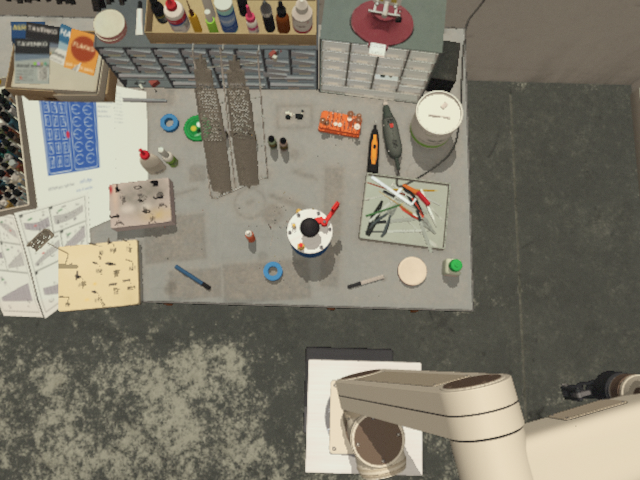

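The scene view shows the can at about (319,268). In the top view its lid is near (310,232), the black knob at (311,228), the red paddle at (334,208) and the pin on the left. Next I'll fit the lid and find the red and black points from the depth.

Run:
```python
from h import *
for n in("top","scene"):
    d=np.load(n+".npz");p=d["p"];im=d["im"].astype(int)
    if n=="top": c0=p[232,305,:2]; print("lidpt",p[232,298])
    near=np.linalg.norm(p[...,:2]-c0,axis=-1)<.13
    r,g,b=im[...,0],im[...,1],im[...,2]
    red=near&(r>120)&(g<70)&(b<80)&(p[...,2]>.1)
    blk=near&(im.max(-1)<60)&(p[...,2]>.145)
    lid=near&(abs(p[...,2]-.115)<.006)
    for k,m in(("red",red),("blk",blk),("lid",lid)):
        q=p[m];print(n,k,len(q),q.mean(0).round(4),q.min(0).round(4),q.max(0).round(4))
    q=p[lid][:,:2]
    from scipy.optimize import least_squares
    h=cv2.convexHull(q.astype(np.float32))[:,0]
    print("hull circ",cv2.minEnclosingCircle(h))
    hi=red&(p[...,2]>.155);print("paddle top",p[hi].round(3).tolist())
c=np.load("top.npz")["im"][180:290,250:400];s=np.load("scene.npz")["im"][220:310,270:390]
a=cv2.resize(c,None,fx=5,fy=5,interpolation=2);b=cv2.resize(s,None,fx=6,fy=6,interpolation=2)
cv2.imwrite("pics/ct.png",a[...,::-1]);cv2.imwrite("pics/cs.png",b[...,::-1])
```

```text
lidpt [0.49170439 0.19572031 0.11376073]
top red 77 [0.5353 0.1111 0.1542] [0.5039 0.09   0.1319] [0.565  0.1502 0.1758]
top blk 236 [0.4933 0.1637 0.1674] [0.4713 0.1413 0.1595] [0.5176 0.1865 0.1752]
top lid 1059 [0.4897 0.1666 0.116 ] [0.4338 0.1055 0.1092] [0.5572 0.2264 0.121 ]
hull circ ((0.49524080753326416, 0.1655520349740982), 0.06282846629619598)
paddle top [[0.565, 0.093, 0.167], [0.561, 0.096, 0.17], [0.562, 0.093, 0.168], [0.561, 0.091, 0.173], [0.558, 0.098, 0.172], [0.558, 0.093, 0.174], [0.559, 0.09, 0.169], [0.555, 0.101, 0.174], [0.556, 0.098, 0.168], [0.554, 0.096, 0.176], [0.556, 0.093, 0.17], [0.558, 0.09, 0.162], [0.554, 0.101, 0.166], [0.554, 0.098, 0.168], [0.555, 0.095, 0.164], [0.556, 0.092, 0.158], [0.551, 0.103, 0.169], [0.549, 0.101, 0.175], [0.55, 0.098, 0.17], [0.552, 0.095, 0.163], [0.547, 0.106, 0.172], [0.547, 0.103, 0.172], [0.547, 0.101, 0.171], [0.547, 0.098, 0.172], [0.551, 0.095, 0.158], [0.546, 0.106, 0.166], [0.544, 0.103, 0.174], [0.545, 0.101, 0.168], [0.546, 0.098, 0.166], [0.546, 0.108, 0.156], [0.542, 0.103, 0.17], [0.544, 0.1, 0.164], [0
[... 333 characters left out ...]
452655792), 0.06437948346138)
paddle top [[0.567, 0.094, 0.169], [0.568, 0.089, 0.166], [0.562, 0.098, 0.171], [0.56, 0.096, 0.172], [0.559, 0.094, 0.171], [0.553, 0.103, 0.176], [0.559, 0.094, 0.167], [0.549, 0.099, 0.176], [0.553, 0.103, 0.172], [0.554, 0.098, 0.168], [0.549, 0.099, 0.172], [0.56, 0.101, 0.163], [0.552, 0.104, 0.169], [0.549, 0.102, 0.17], [0.549, 0.107, 0.169], [0.551, 0.101, 0.165], [0.551, 0.105, 0.163], [0.544, 0.107, 0.168], [0.544, 0.103, 0.166], [0.55, 0.106, 0.161], [0.548, 0.104, 0.16], [0.549, 0.1, 0.158], [0.547, 0.109, 0.16], [0.547, 0.105, 0.158], [0.542, 0.105, 0.161], [0.547, 0.109, 0.157], [0.543, 0.109, 0.155], [0.506, 0.142, 0.164], [0.491, 0.141, 0.166]]
```

View pics/ct.png

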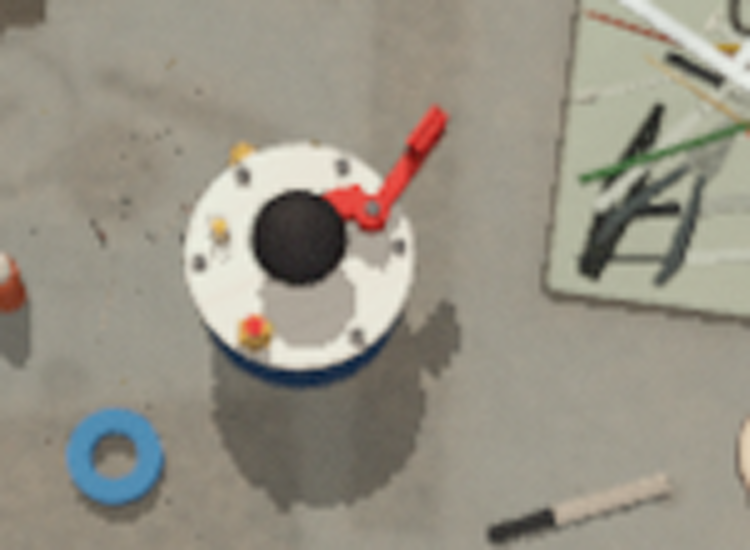

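View pics/cs.png

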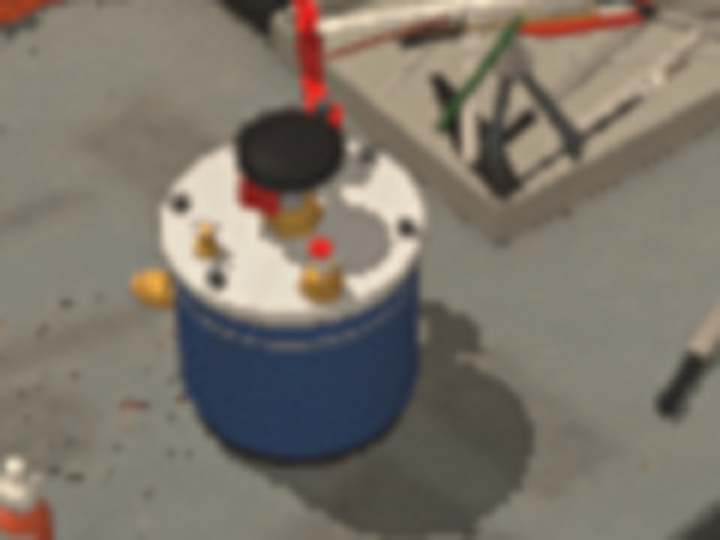

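```bash
cat >> h.py <<'E'
def ray(c,u,v,z):
    K=c["camera_matrix"];d=R.from_quat(c["orientation"]).apply([(u-K[0,2])/K[0,0],-(v-K[1,2])/K[1,1],-1]);o=np.array(c["xyz"])
    return o+d*(z-o[2])/d[2]
E
python3 - <<'E'
from h import *
c=bot.camera("top");s=bot.camera("scene")
k=ray(c,250+299/5-.4,180+237/5-.4,.166);pv=ray(c,250+372/5-.4,180+208/5-.4,.153);pin=ray(c,250+254/5-.4,180+328/5-.4,.135);pad=ray(c,250+431/5-.4,180+128/5-.4,.169)
ks=ray(s,270+290/6-.4,220+147/6-.4,.162);pins=ray(s,270+320/6-.4,220+247/6-.4,.135)
cp=ray(c,250+242/5,180+150/5,.06)
print(k,pv,pin,pad,ks,pins,cp)
K=(k+ks)/2
for n,a,b in(("pv",pv-k,[0,-43]),("pin",pin-k,[-30,40]),("pins",pins-ks,[-30,40])):
    print(n,np.hypot(*a[:2]),np.arctan2(a[1],a[0])-np.arctan2(b[1],b[0]))
d=pad-pv;print("pad",np.hypot(*d[:2]),np.arctan2(d[1],d[0])-np.radians(-90+31))
E
```

```text
[0.49530046 0.16414496 0.166     ] [0.51499344 0.12603634 0.153     ] [0.45157122 0.18719237 0.135     ] [0.55559459 0.09613432 0.169     ] [0.49497409 0.16424233 0.162     ] [0.45737834 0.18125717 0.135     ] [0.5669449  0.19899952 0.06      ]
pv 0.04289615964310638 0.47696485566739666
pin 0.04943106102233661 0.4422441181426109
pins 0.04126675104527094 0.5023031639734175
pad 0.050424046467136274 0.3949509238903882
```

The can centre is at about (0.495, 0.1645) with a yaw of about 0.46, and the latch is locked. I'll close the gripper and head over, starting to turn the tool.

Emit:
{"name": "drive_tool", "arguments": {"slide": [[0.1,-0.06,-0.05],[0.25,-0.15,-0.1],[0.4,-0.24,-0.15],[0.55,-0.33,-0.2],[0.7,-0.42,-0.24],[0.85,-0.5,-0.24],[0.96,-0.57,-0.24],[0.96,-0.57,-0.24]], "rotation": [[0,0,-0.12],[0,0,-0.25],[0,0,-0.4],[0,0,-0.55],[0,0,-0.7],[0,0,-0.85],[0,0,-1],[0,0,-1]], "gripper": 0}}

```text
clock: 1.2
eef_pos: [0.3219, -0.2857, 0.2912]
tool_rot: [0.93, 0.368, -0.0, -0.0]
ft_force: [0.3, -0.7, -0.5]
grip_width: -0.0003
grasp_force: 0.0
```

```bash
cat >> h.py <<'E'
def go(x,y,z,yaw):
    "scaled shift and turn about tool z from the measured pose"
    o=bot.get_obs();T=R.from_quat(o["tool_rot"]);m=T.as_matrix();y0=np.arctan2(m[1,0],m[0,0])
    print("t",round(o["clock"],2),"p",o["eef_pos"].round(4),"yaw",y0.round(3),"j",o["joint_pos"].round(2),"F",o["ft_force"].round(1),"tilt",m[:2,2].round(3))
    print("slide",(T.inv().apply(np.array([x,y,z])-o["eef_pos"])/.25).round(3),"rot",((T.inv()*R.from_euler("z",yaw)*R.from_quat([1,0,0,0])).as_rotvec()/.5).round(3))
E
python3 -c "
from h import *
go(.572,.125,.24,1.0)"
```

```text
t 1.2 p [ 0.3219 -0.2857  0.2912] yaw 0.754 j [-0.73  0.08 -0.03  1.46  0.    1.66] F [ 0.3 -0.7 -0.5] tilt [-0.  0.]
slide [ 1.854 -0.513  0.205] rot [-0.001 -0.    -0.493]
```

Emit:
{"name": "drive_tool", "arguments": {"slide": [[0.15,-0.04,0],[0.3,-0.08,0],[0.45,-0.12,0],[0.6,-0.16,0],[0.75,-0.2,0],[0.9,-0.24,0],[1,-0.27,0],[1,-0.27,0]], "rotation": [[0,0,-0.1],[0,0,-0.2],[0,0,-0.3],[0,0,-0.4],[0,0,-0.49],[0,0,-0.49],[0,0,-0.49],[0,0,-0.49]]}}

```text
clock: 2.2
eef_pos: [0.4582, -0.067, 0.2909]
tool_rot: [0.879, 0.478, -0.0, -0.0]
ft_force: [-0.5, 0.1, 0.5]
grip_width: 0.0002
grasp_force: 0.0
```

```bash
python3 -c "
from h import *
go(.572,.125,.24,1.0)"
```

```text
t 2.2 p [ 0.4582 -0.067   0.2909] yaw 0.996 j [-0.14  0.15  0.04  1.47 -0.    2.  ] F [-0.5  0.1  0.5] tilt [-0.001 -0.   ]
slide [ 0.892 -0.035  0.203] rot [-0.001  0.001 -0.008]
```

Emit:
{"name": "drive_tool", "arguments": {"slide": [[0.2,-0.01,0],[0.4,-0.02,0],[0.6,-0.025,0],[0.8,-0.03,0],[0.9,-0.035,0.05],[0.9,-0.035,0.25],[0.9,-0.035,0.45],[0.9,-0.035,0.6]], "rotation": [[0,0,0],[0,0,0],[0,0,0],[0,0,0],[0,0,0],[0,0,0],[0,0,0],[0,0,0]]}}

```text
clock: 3.2
eef_pos: [0.5714, 0.124, 0.1382]
tool_rot: [0.879, 0.476, -0.002, -0.0]
ft_force: [0.4, 0.4, -0.7]
grip_width: -0.0002
grasp_force: 0.0
```

Run:
```python
from h import *
c=bot.camera("scene");cv2.imwrite("pics/s1.png",cv2.resize(c["image"][180:320,240:420],None,fx=4,fy=4,interpolation=2)[...,::-1])
# sweep plan: finger centre = pivot + 48*radial + 16.5*normal, theta from lock to aside
pv=np.array([.5143,.126]);T0=bot.get_obs();m=R.from_quat(T0["tool_rot"]);go(*T0["eef_pos"][:2],.140,1.0)
for l in(0,.15,.3,.45,.6,.75,.9,1.0,1.05):
    th=np.radians(-32.6)-l;r=np.array([np.cos(th),np.sin(th)]);n=np.array([-r[1],r[0]])
    yaw=max(th+np.pi/2,.3);ex=11*np.cos(yaw-th-np.pi/2)+14.5*abs(np.sin(yaw-th-np.pi/2))
    q=pv+.049*r+n*(.005+ex/1000)
    d=m.inv().apply([q[0]-T0["eef_pos"][0],q[1]-T0["eef_pos"][1],.14-T0["eef_pos"][2]])/.25
    print(l,q.round(4),yaw.round(2),d.round(3),"rot",round((1.0-yaw)/.5,2))
```

```text
t 3.25 p [0.5684 0.1233 0.1331] yaw 0.993 j [ 0.21  0.47  0.07  1.19 -0.    2.36] F [-1.7 -0.3 -4.3] tilt [-0.012 -0.004]
slide [-0.    -0.    -0.028] rot [-0.017  0.019 -0.015]
0 [0.5642 0.1131] 1.0 [-0.044  0.008 -0.027] rot -0.0
0.15 [0.5617 0.1058] 0.85 [-0.074  0.016 -0.027] rot 0.3
0.3 [0.5582 0.0989] 0.7 [-0.104  0.019 -0.027] rot 0.6
0.45 [0.5536 0.0927] 0.55 [-0.135  0.017 -0.027] rot 0.9
0.6 [0.5482 0.0872] 0.4 [-0.165  0.011 -0.026] rot 1.2Traceback (most recent call last):
  File "<stdin>", line 10, in <module>
AttributeError: 'float' object has no attribute 'round'
```

View pics/s1.png

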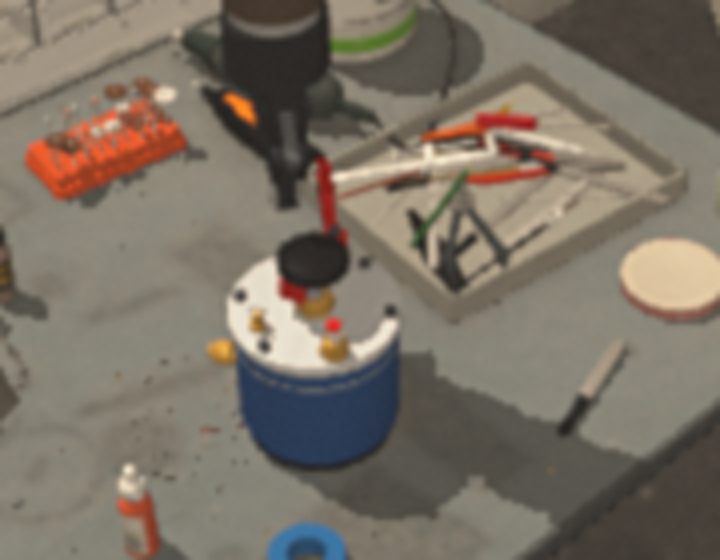

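The picture shows the shut fingers just behind the paddle, with the paddle at about (325,190), on its unlock side. I'll sweep the first half now.

Emit:
{"name": "drive_tool", "arguments": {"slide": [[0,0,0],[-0.03,0,0],[-0.058,0,0],[-0.073,0.004,0],[-0.088,0.007,0],[-0.103,0.009,0],[-0.118,0.01,0],[-0.15,0.008,0]], "rotation": [[0,0,0],[0,0,0],[0,0,0],[0,0,0.15],[0,0,0.3],[0,0,0.45],[0,0,0.6],[0,0,0.9]]}}

```text
clock: 4.25
eef_pos: [0.5558, 0.0936, 0.1432]
tool_rot: [0.964, 0.267, 0.002, 0.0]
ft_force: [1.4, 0.8, -0.2]
grip_width: -0.0002
grasp_force: 0.8
```

Run:
```python
from h import *
pv=np.array([.5143,.126]);T0=bot.get_obs();m=R.from_quat(T0["tool_rot"]);go(*T0["eef_pos"][:2],.140,.55)
for l in(.45,.6,.75,.9,1.0,1.05,1.1):
    th=np.radians(-32.6)-l;r=np.array([np.cos(th),np.sin(th)]);n=np.array([-r[1],r[0]])
    yaw=max(th+np.pi/2,.3);ex=11*np.cos(yaw-th-np.pi/2)+14.5*abs(np.sin(yaw-th-np.pi/2))
    q=pv+.049*r+n*(.005+ex/1000)
    d=m.inv().apply([*(q-T0["eef_pos"][:2]),.14-T0["eef_pos"][2]])/.25
    print(l,q.round(4),round(yaw,2),d.round(3),"rot",round((.55-yaw)/.5,2))
```

```text
t 4.25 p [0.5558 0.0936 0.1432] yaw 0.54 j [0.17 0.41 0.01 1.17 0.   2.77] F [ 1.4  0.8 -0.2] tilt [0.005 0.001]
slide [-0.    -0.     0.013] rot [ 0.003 -0.009 -0.019]
0.45 [0.5536 0.0927] 0.55 [-0.009 -0.002  0.013] rot -0.0
0.6 [0.5482 0.0872] 0.4 [-0.039  0.006  0.013] rot 0.3
0.75 [0.5427 0.0827] 0.3 [-0.068  0.01   0.013] rot 0.5
0.9 [0.5378 0.0791] 0.3 [-0.091  0.012  0.013] rot 0.5
1.0 [0.5342 0.077 ] 0.3 [-0.108  0.012  0.012] rot 0.5
1.05 [0.5322 0.0761] 0.3 [-0.117  0.011  0.012] rot 0.5
1.1 [0.5302 0.0752] 0.3 [-0.126  0.01   0.012] rot 0.5
```

Emit:
{"name": "drive_tool", "arguments": {"slide": [[-0.03,0.008,0],[-0.05,0.015,0],[-0.07,0.018,0],[-0.085,0.02,0],[-0.1,0.02,0],[-0.108,0.02,0],[-0.108,0.02,0],[-0.04,0.02,0]], "rotation": [[0,0,0.3],[0,0,0.4],[0,0,0.5],[0,0,0.5],[0,0,0.5],[0,0,0.5],[0,0,0.5],[0,0,0.5]]}}

```text
clock: 5.25
eef_pos: [0.5472, 0.0835, 0.1411]
tool_rot: [0.989, 0.147, -0.001, 0.0]
ft_force: [0.5, -0.5, -0.0]
grip_width: 0.0003
grasp_force: 0.0
```

Run:
```python
from h import *
go(.495,.1645,.21,.3)
for n,(a,b,e,f) in(("top",(180,290,250,400)),("scene",(220,310,270,390))):
    c=bot.camera(n);cv2.imwrite(f"pics/{n}2.png",c["image"][...,::-1])
    p=cloud(c);im=c["image"].astype(int);red=(np.linalg.norm(p[...,:2]-[.5,.13],axis=-1)<.1)&(im[...,0]>120)&(im[...,1]<70)&(im[...,2]<80)&(p[...,2]>.152)
    print(n,red.sum(),np.median(p[red],0).round(3) if red.any() else 0)
```

```text
t 5.25 p [0.5472 0.0835 0.1411] yaw 0.294 j [ 0.15  0.4  -0.01  1.16 -0.    3.  ] F [ 0.5 -0.5 -0. ] tilt [-0.002 -0.001]
slide [-0.107 -0.37  -0.276] rot [ 0.     0.005 -0.012]
top 11 [0.521 0.138 0.222]
scene 49 [0.513 0.081 0.163]
```

Emit:
{"name": "drive_tool", "arguments": {"slide": [[0.02,0,-0.12],[0.02,0,-0.28],[-0.03,-0.12,-0.28],[-0.08,-0.25,-0.28],[-0.107,-0.37,-0.28],[-0.107,-0.37,-0.28],[-0.107,-0.37,-0.24],[-0.107,-0.37,-0.2]], "rotation": [[0,0,0],[0,0,0],[0,0,0],[0,0,0],[0,0,0],[0,0,0],[0,0,0],[0,0,0]]}}

```text
clock: 6.35
eef_pos: [0.4982, 0.1573, 0.1902]
tool_rot: [0.988, 0.151, -0.001, -0.003]
ft_force: [0.6, -0.0, 0.0]
grip_width: 0.0001
grasp_force: 0.0
```

Run:
```python
from h import *
c=bot.camera("scene");bot.camera("scene");bot.camera("scene")
cv2.imwrite("pics/s3.png",cv2.resize(c["image"][180:320,240:420],None,fx=4,fy=4,interpolation=2)[...,::-1])
go(.495,.1645,.148,.3)
```

```text
t 6.5 p [0.4975 0.1573 0.19  ] yaw 0.304 j [ 0.3   0.31 -0.01  1.25  0.01  3.14] F [ 0.2  0.1 -0.7] tilt [-0.004  0.004]
slide [-0.001 -0.03   0.168] rot [-0.011  0.006  0.008]
```

View pics/s3.png

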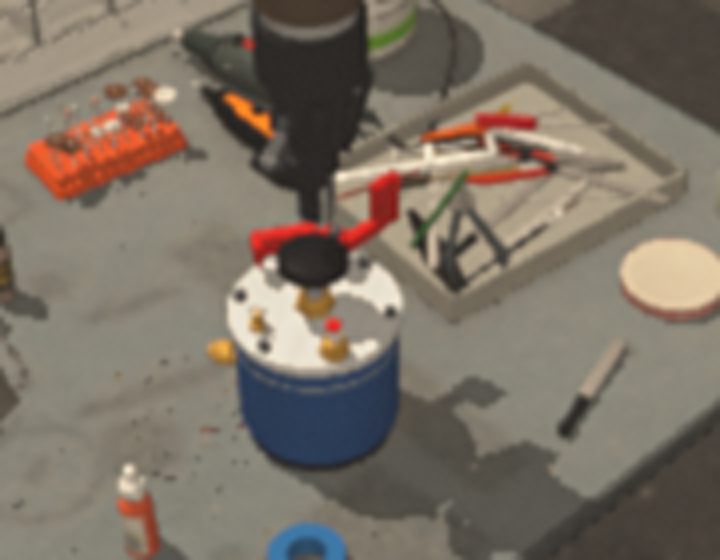

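The latch is fully aside and the knob at (313,255) is free, but joint 6 is at its limit. I'll turn the tool back a little before pressing.

Emit:
{"name": "drive_tool", "arguments": {"slide": [[0,0,0],[0,0,0],[0,0,0],[0,0,0],[0,0,0],[0,0,0],[0,0,0],[0,0,0]], "rotation": [[0,0,-0.2],[0,0,-0.4],[0,0,-0.6],[0,0,-0.8],[0,0,-0.8],[0,0,-0.8],[0,0,-0.8],[0,0,-0.8]]}}

```text
clock: 7.5
eef_pos: [0.498, 0.1582, 0.1913]
tool_rot: [0.939, 0.345, 0.0, -0.003]
ft_force: [0.3, -0.7, -0.3]
grip_width: 0.0001
grasp_force: 0.0
```

```bash
python3 -c "
from h import *
go(.495,.1645,.148,.7)"
```

```text
t 7.5 p [0.498  0.1582 0.1913] yaw 0.705 j [ 0.3   0.31 -0.01  1.25  0.01  2.74] F [ 0.3 -0.7 -0.3] tilt [-0.002  0.005]
slide [ 0.007 -0.026  0.173] rot [-0.011 -0.004  0.01 ]
```

Emit:
{"name": "drive_tool", "arguments": {"slide": [[0.008,-0.026,0],[0.008,-0.026,0.06],[0.008,-0.026,0.1],[0.008,-0.026,0.13],[0.008,-0.026,0.155],[0.008,-0.026,0.175],[0.008,-0.026,0.178],[0.008,-0.026,0.178]], "rotation": [[0,0,0],[0,0,0],[0,0,0],[0,0,0],[0,0,0],[0,0,0],[0,0,0],[0,0,0]]}}

```text
clock: 8.5
eef_pos: [0.4949, 0.1646, 0.148]
tool_rot: [0.938, 0.345, 0.0, -0.003]
ft_force: [-4.0, 0.0, 10.8]
grip_width: -0.0002
grasp_force: 5.3
```

```bash
python3 -c "
from h import *
go(.495,.1645,.148,.7)"
```

```text
t 8.5 p [0.4949 0.1646 0.148 ] yaw 0.705 j [ 0.32  0.33 -0.09  1.15  0.01  2.75] F [-4.   0.  10.8] tilt [-0.001  0.006]
slide [-0.     0.001 -0.   ] rot [-0.011 -0.005  0.01 ]
```

Emit:
{"name": "drive_tool", "arguments": {"slide": [[0,0,0.006],[0,0,0.006],[0,0,-0.06],[0,0,-0.12],[0,0,-0.12],[0,0,-0.12],[0,0,-0.12],[0,0,-0.12]], "rotation": [[0,0,0],[0,0,0],[0,0,0],[0,0,0],[0,0,0],[0,0,0],[0,0,0],[0,0,0]]}}

```text
clock: 9.5
eef_pos: [0.495, 0.1644, 0.1762]
tool_rot: [0.938, 0.345, -0.0, -0.003]
ft_force: [-0.5, -0.0, 0.1]
grip_width: -0.0001
grasp_force: 0.0
```

Emit:
{"name": "drive_tool", "arguments": {"slide": [[0,0,0.04],[0,0,0.08],[0,0,0.11],[0,0,0.126],[0,0,0.127],[0,0,0.127],[0,0,0.127],[0,0,0.127]], "rotation": [[0,0,0],[0,0,0],[0,0,0],[0,0,0],[0,0,0],[0,0,0],[0,0,0],[0,0,0]]}}

```text
clock: 10.5
eef_pos: [0.4961, 0.1647, 0.1478]
tool_rot: [0.938, 0.345, 0.002, -0.003]
ft_force: [-3.2, -1.2, 17.7]
grip_width: -0.0001
grasp_force: 8.9
```

Emit:
{"name": "drive_tool", "arguments": {"slide": [[0,0,-0.06],[0,0,-0.127],[0,0,-0.127],[0,0,-0.127],[0,0,-0.127],[0,0,-0.127],[0,0,-0.127],[0,0,-0.127]], "rotation": [[0,0,0],[0,0,0],[0,0,0],[0,0,0],[0,0,0],[0,0,0],[0,0,0],[0,0,0]]}}

```text
clock: 11.5
eef_pos: [0.4953, 0.1645, 0.1767]
tool_rot: [0.938, 0.345, 0.0, -0.003]
ft_force: [0.3, -0.2, -1.5]
grip_width: -0.0001
grasp_force: 0.0
```

Run:
```python
from h import *
c=bot.camera("scene")
cv2.imwrite("pics/s4.png",cv2.resize(c["image"][200:310,260:380],None,fx=5,fy=5,interpolation=2)[...,::-1])
go(.495,.1645,.148,.7)
```

```text
t 11.55 p [0.4953 0.1645 0.1768] yaw 0.705 j [ 0.32  0.31 -0.04  1.22  0.01  2.75] F [-0.5  0.2 -0.4] tilt [-0.002  0.005]
slide [-0.001 -0.     0.115] rot [-0.011 -0.004  0.01 ]
```

View pics/s4.png

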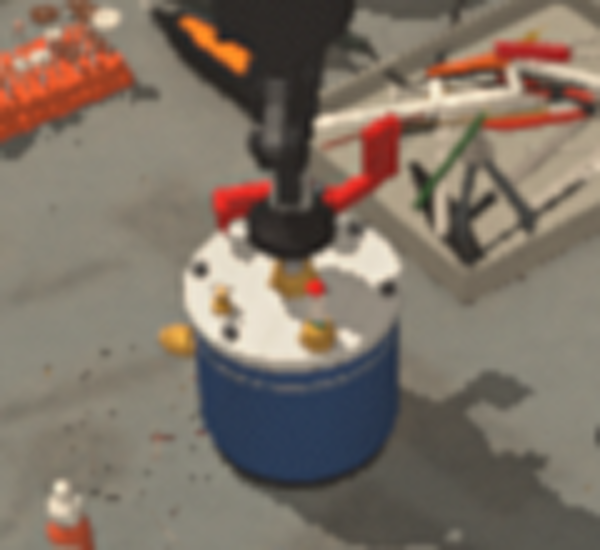

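Both strokes reached the bottom. The pin cap is now at (316,288), well above its boss at (317,335), and green is starting to show at (320,325). Two more strokes.

Emit:
{"name": "drive_tool", "arguments": {"slide": [[0,0,0.04],[0,0,0.08],[0,0,0.11],[0,0,0.124],[0,0,0.126],[0,0,0.126],[0,0,0.126],[0,0,0.126]], "rotation": [[0,0,0],[0,0,0],[0,0,0],[0,0,0],[0,0,0],[0,0,0],[0,0,0],[0,0,0]]}}

```text
clock: 12.55
eef_pos: [0.4962, 0.1648, 0.1478]
tool_rot: [0.938, 0.345, 0.002, -0.003]
ft_force: [-2.9, -1.3, 16.0]
grip_width: -0.0001
grasp_force: 8.0
```

Emit:
{"name": "drive_tool", "arguments": {"slide": [[0,0,-0.06],[0,0,-0.126],[0,0,-0.126],[0,0,-0.126],[0,0,-0.126],[0,0,-0.126],[0,0,-0.126],[0,0,-0.126]], "rotation": [[0,0,0],[0,0,0],[0,0,0],[0,0,0],[0,0,0],[0,0,0],[0,0,0],[0,0,0]]}}

```text
clock: 13.55
eef_pos: [0.4953, 0.1645, 0.1768]
tool_rot: [0.938, 0.345, 0.0, -0.003]
ft_force: [0.9, 0.3, -0.2]
grip_width: -0.0
grasp_force: 0.0
```

Emit:
{"name": "drive_tool", "arguments": {"slide": [[0,0,0.04],[0,0,0.08],[0,0,0.11],[0,0,0.124],[0,0,0.126],[0,0,0.126],[0,0,0.126],[0,0,0.126]], "rotation": [[0,0,0],[0,0,0],[0,0,0],[0,0,0],[0,0,0],[0,0,0],[0,0,0],[0,0,0]]}}

```text
clock: 14.55
eef_pos: [0.4962, 0.1648, 0.1478]
tool_rot: [0.938, 0.345, 0.002, -0.003]
ft_force: [-2.9, -2.1, 15.9]
grip_width: -0.0001
grasp_force: 8.0
```

Emit:
{"name": "drive_tool", "arguments": {"slide": [[0,0,-0.06],[0,0,-0.126],[0,0,-0.126],[0,0,-0.126],[0,0,-0.126],[0,0,-0.126],[0,0,-0.126],[0,0,-0.126]], "rotation": [[0,0,0],[0,0,0],[0,0,0],[0,0,0],[0,0,0],[0,0,0],[0,0,0],[0,0,0]]}}

```text
clock: 15.55
eef_pos: [0.4953, 0.1645, 0.1767]
tool_rot: [0.938, 0.345, 0.0, -0.003]
ft_force: [-0.7, -0.1, 0.9]
grip_width: 0.0001
grasp_force: 0.0
```

Run:
```python
from h import *
c=bot.camera("scene")
cv2.imwrite("pics/s5.png",cv2.resize(c["image"][230:290,290:370],None,fx=8,fy=8,interpolation=2)[...,::-1])
go(.495,.1645,.148,.7)
# predicted row of pin top at heights
K=c["camera_matrix"];T=R.from_quat(c["orientation"])
for z in(.133,.151,.157,.160,.163):
    q=T.inv().apply(np.array([.4506,.1866,z])-c["xyz"]);print(z,K[0,2]-K[0,0]*q[0]/q[2],K[1,2]+K[1,1]*q[1]/q[2])
```

```text
t 15.6 p [0.4953 0.1645 0.1768] yaw 0.705 j [ 0.32  0.31 -0.04  1.22  0.01  2.75] F [-0.3  0.2 -0. ] tilt [-0.002  0.005]
slide [-0.001 -0.     0.115] rot [-0.011 -0.004  0.01 ]
0.133 323.20682220392234 263.4495757422014
0.151 323.0157578954891 258.68236632152957
0.157 322.9513555004829 257.07547434518386
0.16 322.9190186809742 256.26864447800153
0.163 322.8865909383478 255.45954600530803
```

View pics/s5.png

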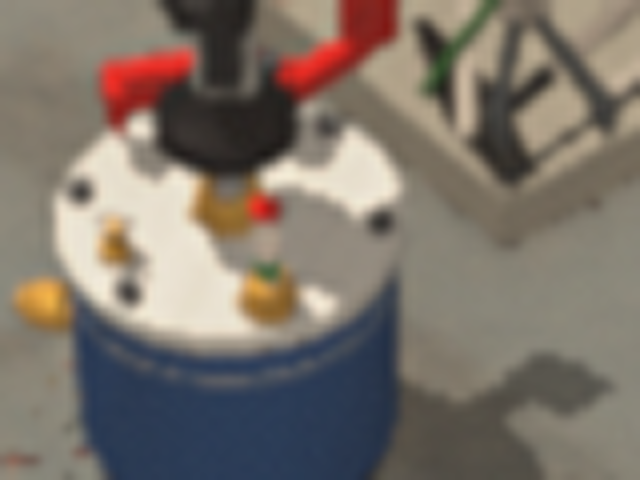

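The cap is at (265,205), image row 255.6, and the band is green at (268,270), so the pin is at or near fully out. One more harmless stroke will confirm that the cap no longer moves.

Emit:
{"name": "drive_tool", "arguments": {"slide": [[0,0,0.04],[0,0,0.08],[0,0,0.11],[0,0,0.124],[0,0,0.126],[0,0,0.126],[0,0,0.126],[0,0,0.126]], "rotation": [[0,0,0],[0,0,0],[0,0,0],[0,0,0],[0,0,0],[0,0,0],[0,0,0],[0,0,0]]}}

```text
clock: 16.6
eef_pos: [0.4962, 0.1648, 0.1478]
tool_rot: [0.938, 0.345, 0.002, -0.003]
ft_force: [-3.7, -1.2, 15.7]
grip_width: -0.0002
grasp_force: 8.0
```

```bash
cat >> h.py <<'E'
def cap():
    c=bot.camera("scene");w=c["image"][245:270,315:332].astype(float);k=np.clip(w[...,0]-np.maximum(w[...,1],w[...,2])-60,0,None)
    v,u=np.mgrid[245:270,315:332];print("cap",(k*u).sum()/k.sum(),(k*v).sum()/k.sum())
E
python3 -c "
from h import *
cap()"
```

```text
cap 322.80392156862746 255.1392156862745
```

Emit:
{"name": "drive_tool", "arguments": {"slide": [[0,0,-0.06],[0,0,-0.126],[0,0,-0.126],[0,0,-0.126],[0,0,-0.18],[0,0,-0.26],[0,0,-0.26],[0,0,-0.26]], "rotation": [[0,0,0],[0,0,0],[0,0,0],[0,0,0],[0,0,0],[0,0,0],[0,0,0],[0,0,0]]}}

```text
clock: 17.65
eef_pos: [0.4951, 0.1642, 0.2099]
tool_rot: [0.938, 0.345, -0.0, -0.003]
ft_force: [-0.3, -0.4, -0.5]
grip_width: -0.0001
grasp_force: 0.0
```

Run:
```python
from h import *
cap()
c=bot.camera("top");p=cloud(c);im=c["image"].astype(int)
red=(np.linalg.norm(p[...,:2]-[.5,.09],axis=-1)<.05)&(im[...,0]>120)&(im[...,1]<70)&(im[...,2]<80)&(p[...,2]>.16)&(p[...,2]<.18)
print(red.sum(),p[red].mean(0) if red.any() else 0)
# approach lock side
pv=np.array([.5143,.126]);th=np.radians(-95.6);r=np.array([np.cos(th),np.sin(th)]);n=np.array([-r[1],r[0]])
q=pv+.049*r-n*.034;print(q);go(*q,.21,.35)
```

```text
cap 322.5162932790224 255.449083503055
0 0
[0.47568071 0.08055168]
t 17.75 p [0.4949 0.1641 0.2095] yaw 0.705 j [0.32 0.29 0.02 1.3  0.01 2.75] F [0.1 0.4 0.7] tilt [-0.003  0.005]
slide [-0.275  0.205 -0.003] rot [-0.012  0.001  0.71 ]
```

The cap didn't rise: row 255.4 matches the 0.163 m prediction, so the pin is fully out. I'll go to the latch's lock side.

Emit:
{"name": "drive_tool", "arguments": {"slide": [[-0.07,0.05,0],[-0.14,0.1,0],[-0.21,0.155,0],[-0.275,0.205,0],[-0.275,0.205,0],[-0.275,0.205,0.1],[-0.275,0.205,0.2],[-0.275,0.205,0.27]], "rotation": [[0,0,0.2],[0,0,0.4],[0,0,0.6],[0,0,0.7],[0,0,0.7],[0,0,0.7],[0,0,0.7],[0,0,0.7]]}}

```text
clock: 18.75
eef_pos: [0.4756, 0.0817, 0.1409]
tool_rot: [0.984, 0.177, -0.001, -0.003]
ft_force: [-0.3, 0.6, 0.3]
grip_width: 0.0001
grasp_force: 0.0
```

```bash
cat > plan.py <<'E'
from h import *
import sys
bot.camera("top");bot.camera("top");y0=float(sys.argv[1])
pv=np.array([.5143,.126]);T0=bot.get_obs();m=R.from_quat(T0["tool_rot"]);go(*T0["eef_pos"][:2],.140,y0)
for l in(1.1,1.0,.85,.7,.55,.4,.3,.2,.1,.05,0):
    th=np.radians(-32.6)-l;r=np.array([np.cos(th),np.sin(th)]);n=np.array([-r[1],r[0]])
    yaw=max(th+np.pi/2,.35);e=yaw-th-np.pi/2;ex=11*np.cos(e)+14.5*abs(np.sin(e))
    q=pv+.049*r-n*(.005+ex/1000)
    d=m.inv().apply([*(q-T0["eef_pos"][:2]),.14-T0["eef_pos"][2]])/.25
    print(l,q.round(4),round(yaw,2),d.round(3),"rot",round((y0-yaw)/.5,2))
E
python3 plan.py .35
```

```text
t 18.85 p [0.4744 0.0815 0.1401] yaw 0.357 j [ 0.17  0.27 -0.2   1.1   0.01  2.95] F [ 0.1  0.7 -0.7] tilt [-0.007  0.005]
slide [0. 0. 0.] rot [-0.014  0.009  0.013]
1.1 [0.4884 0.0793] 0.35 [ 0.05   0.028 -0.   ] rot 0.0
1.0 [0.4941 0.077 ] 0.35 [ 0.068  0.044 -0.   ] rot 0.0
0.85 [0.5033 0.0747] 0.35 [ 0.099  0.066 -0.001] rot 0.0
0.7 [0.5129 0.0743] 0.35 [ 0.135  0.081 -0.001] rot 0.0
0.55 [0.5213 0.0749] 0.45 [ 0.167  0.09  -0.001] rot -0.2
0.4 [0.5289 0.0766] 0.6 [ 0.197  0.094 -0.001] rot -0.5
0.3 [0.5337 0.0783] 0.7 [ 0.218  0.095 -0.001] rot -0.7
0.2 [0.5384 0.0804] 0.8 [ 0.239  0.093 -0.001] rot -0.9
0.1 [0.5428 0.0831] 0.9 [ 0.259  0.09  -0.001] rot -1.1
0.05 [0.5449 0.0845] 0.95 [ 0.269  0.087 -0.001] rot -1.2
0 [0.547  0.0861] 1.0 [ 0.279  0.084 -0.002] rot -1.3
```

Emit:
{"name": "drive_tool", "arguments": {"slide": [[0.02,0.025,0],[0.05,0.03,0],[0.075,0.047,0],[0.1,0.066,0],[0.135,0.081,0],[0.167,0.09,0],[0.197,0.094,0],[0.197,0.094,0]], "rotation": [[0,0,0],[0,0,0],[0,0,0],[0,0,0],[0,0,0],[0,0,-0.2],[0,0,-0.5],[0,0,-0.5]]}}

```text
clock: 19.85
eef_pos: [0.5314, 0.076, 0.1421]
tool_rot: [0.955, 0.297, 0.0, -0.003]
ft_force: [-0.1, 0.4, 0.3]
grip_width: 0.0002
grasp_force: 0.0
```

```bash
python3 plan.py .6
```

```text
t 19.95 p [0.5309 0.0761 0.1423] yaw 0.603 j [ 0.14  0.37 -0.06  1.15  0.01  2.68] F [-0.3 -0.  -0.3] tilt [-0.001  0.005]
slide [-0.     0.     0.009] rot [-0.01  -0.004  0.005]
1.1 [0.4884 0.0793] 0.35 [-0.133 -0.107  0.009] rot 0.5
1.0 [0.4941 0.077 ] 0.35 [-0.119 -0.086  0.009] rot 0.5
0.85 [0.5033 0.0747] 0.35 [-0.094 -0.058  0.009] rot 0.5
0.7 [0.5129 0.0743] 0.35 [-0.063 -0.035  0.009] rot 0.5
0.55 [0.5213 0.0749] 0.45 [-0.034 -0.018  0.009] rot 0.3
0.4 [0.5289 0.0766] 0.6 [-0.005 -0.006  0.009] rot -0.0
0.3 [0.5337 0.0783] 0.7 [ 0.014 -0.001  0.009] rot -0.2
0.2 [0.5384 0.0804] 0.8 [0.035 0.003 0.009] rot -0.4
0.1 [0.5428 0.0831] 0.9 [0.055 0.004 0.009] rot -0.6
0.05 [0.5449 0.0845] 0.95 [0.066 0.004 0.009] rot -0.7
0 [0.547  0.0861] 1.0 [0.076 0.003 0.009] rot -0.8
```

Emit:
{"name": "drive_tool", "arguments": {"slide": [[0.014,-0.001,0],[0.025,0.001,0],[0.035,0.003,0],[0.045,0.003,0],[0.055,0.004,0],[0.066,0.004,0],[0.072,0.003,0],[0.072,0.003,0]], "rotation": [[0,0,-0.2],[0,0,-0.3],[0,0,-0.4],[0,0,-0.5],[0,0,-0.6],[0,0,-0.7],[0,0,-0.8],[0,0,-0.8]]}}

```text
clock: 20.95
eef_pos: [0.5457, 0.0854, 0.1424]
tool_rot: [0.877, 0.481, 0.001, -0.002]
ft_force: [1.0, -2.3, -0.2]
grip_width: 0.0002
grasp_force: 0.6
```

```bash
python3 plan.py 1.0 | sed -n '1,2p;12,13p'
python3 - <<'E'
from h import *
for n in("top","scene"):
    c=bot.camera(n);p=cloud(c);im=c["image"].astype(int)
    red=(np.linalg.norm(p[...,:2]-[.55,.1],axis=-1)<.05)&(im[...,0]>120)&(im[...,1]<70)&(im[...,2]<80)&(p[...,2]>.158)&(p[...,2]<.18)
    print(n,red.sum(),p[red].mean(0).round(4) if red.any() else 0)
E
```

```text
t 21.05 p [0.5457 0.0854 0.1425] yaw 1.003 j [ 0.15  0.4  -0.01  1.16  0.01  2.29] F [-0.3 -1.3  0.5] tilt [-0.001  0.005]
slide [-0.    0.    0.01] rot [-0.008 -0.007  0.007]
0.05 [0.5449 0.0845] 0.95 [-0.005 -0.001  0.01 ] rot 0.1
0 [0.547  0.0861] 1.0 [0.005 0.003 0.01 ] rot -0.0
top 0 0
scene 31 [0.5524 0.0992 0.1668]
```

Emit:
{"name": "drive_tool", "arguments": {"slide": [[0.004,0,0],[0.007,0,0],[0.007,0,0],[0.007,0,0],[0.007,0,0],[0.007,0,0],[0.007,0,0],[0.007,0,0]], "rotation": [[0,0,0],[0,0,0],[0,0,0],[0,0,0],[0,0,0],[0,0,0],[0,0,0],[0,0,0]]}}

```text
clock: 22.15
eef_pos: [0.5467, 0.0874, 0.1423]
tool_rot: [0.876, 0.482, 0.001, -0.003]
ft_force: [0.7, -0.6, 0.0]
grip_width: 0.0002
grasp_force: 0.2
```

Emit:
{"name": "drive_tool", "arguments": {"slide": [[-0.05,0,0],[-0.12,0,0],[-0.2,0,-0.05],[-0.25,0,-0.2],[-0.3,0.1,-0.4],[-0.4,0.15,-0.5],[-0.5,0.2,-0.5],[-0.5,0.2,-0.5]], "rotation": [[0,0,0],[0,0,0],[0,0,0],[0,0,0],[0,0,0],[0,0,0],[0,0,0],[0,0,0]]}}

```text
clock: 23.15
eef_pos: [0.5214, -0.0481, 0.2681]
tool_rot: [0.877, 0.48, 0.001, -0.002]
ft_force: [0.2, -0.3, -0.4]
grip_width: 0.0004
grasp_force: 0.0
```

Run:
```python
from h import *
cap()
a=bot.camera("scene")["image"][220:310,270:390];b=bot.camera("top")["image"][180:290,250:380]
f=lambda i,s:cv2.resize(i,s,interpolation=2)
cv2.imwrite("pics/f.png",np.hstack([f(a,(400,300)),f(b,(355,300))])[...,::-1])
```

```text
cap 321.34183673469386 255.09778911564626
```

View pics/f.png

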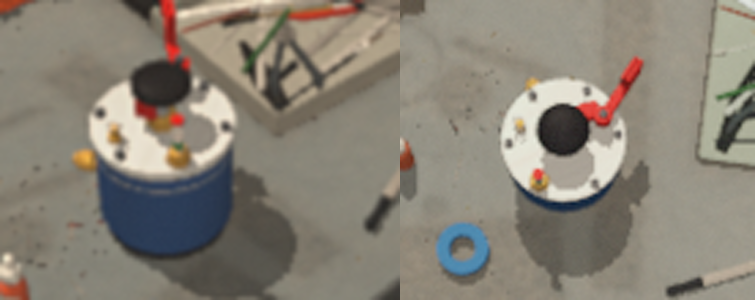

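The latch block at (145,108) is back under the knob and the pin is up with green showing. I'll do a quick numeric comparison with the starting picture before handing in.

Run:
```python
from h import *
for n in("top","scene"):
    d=np.load(n+".npz");c=bot.camera(n)
    for p,im in((d["p"],d["im"]),(cloud(c),c["image"])):
        im=im.astype(int);col=(im[...,0]>120)&(im[...,1]<70)&(im[...,2]<80)
        red=(np.linalg.norm(p[...,:2]-[.555,.1],axis=-1)<.03)&col&(p[...,2]>.155)&(p[...,2]<.18)
        lid=(np.linalg.norm(p[...,:2]-[.495,.165],axis=-1)<.1)&(abs(p[...,2]-.115)<.006)
        a=p[red].mean(0);print(n,a.round(4),"ang",np.degrees(np.arctan2(a[1]-.126,a[0]-.5143)).round(1),cv2.minEnclosingCircle(p[lid][:,:2].astype(np.float32)))
```

```text
top [0.5523 0.0981 0.1683] ang -36.2 ((0.49524080753326416, 0.1655520349740982), 0.06282846629619598)
top [0.5543 0.0989 0.1692] ang -34.1 ((0.49558356404304504, 0.16554227471351624), 0.06299151480197906)
scene [0.552  0.1015 0.1661] ang -33.0 ((0.4961056709289551, 0.16603906452655792), 0.06437948346138)
scene [0.5555 0.1012 0.1659] ang -31.1 ((0.49548783898353577, 0.1645967662334442), 0.06648323684930801)
```

The latch is at least as far locked as it was at the start, and the can hasn't moved. I'm handing in.

```bash
python3 -c "
from h import *
print(bot.job_done())"
```

```text
the job is handed in; nothing more can be done
None
```

I handed the job in at about 23 s: I swung the latch aside, made five full strokes until the pin was fully out with its green band showing, then pushed the latch back under the knob; the can had not measurably moved.

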